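Find the shaft flat and hold the pulley on it

TASK

Feel the gear reducer's upright output shaft with the fingers for its milled flats and turn the shaft until a flat squarely faces the hex-key guide tube. Then pick up the V-belt pulley by its hub, slide it down over the shaft so that its set screw sits on that flat, pointing at the guide tube and level with it, and finish while still holding the pulley there off the shoulder below, ready for the screw to be tightened. Leave the other loose things on the bench where they are.

Things in the scene. Friction and masses are not known exactly. Their poses are not given: they have to be found in the camera images.
- shaft_base (a point): Point on the axis of the upright steel output shaft where it leaves the reducer's flat shoulder (44 mm across), 85 mm above the bench. Axes are the fixed housing's, not the shaft's: z up, x towards the hex-key guide. The shaft turns either way with slight friction (0.1 N m) and stays where left. Which way its flats face is not given (feel or look): at the start 40 degrees or more from the guide.
- shaft_top (a point): Point on the shaft axis at the shaft's top, 50 mm above the shoulder (axes of the fixed housing). The shaft is round, 26 mm diameter, with two opposite parallel flats along its whole length: pinched across the flats it measures 15 mm, across the round 26 mm; each flat is 21 mm wide. The top 4 mm are tapered by 1.6 mm all round.
- guide_mouth (a point): Mouth of the hex-key guide, a steel tube (20 mm outside, 34 mm long) on a post beside the shaft, fixed to the reducer, lying along the housing's x; the mouth faces the shaft, 75 mm from the shaft axis and 42 mm above the shoulder. The guide's top is 53 mm above the shoulder.
- hub (a point): Centre of the hub of the aluminium V-belt pulley (about 0.28 kg), on its axis 26 mm above its underside; z up along the bore, x towards the set screw. It starts on the bench, hub up. Rim: 72 mm diameter, 0 to 14 mm above the underside; hub: round, 40 mm diameter, 14 to 38 mm. Through bore 28.4 mm diameter. In place on the shaft its underside is 15 mm above the shoulder.
- screw (a point): Outer end of the pulley's set screw (8 mm diameter, 8 mm out of the hub), 28 mm from the axis along the pulley's x, 27 mm above the underside. The screw's pad (12 mm wide, 23 to 31 mm above the underside) stands into the bore to 8.7 mm from the axis: over a flat (within 10 degrees) the pulley goes down, else it stops with its underside 27 mm above the shoulder.
- pulley: The same pulley, origin at the centre of its underside, same axes as the hub point.
- gearbox: Grey gear reducer fixed to the bench, with shaft and guide; origin on the bench under the shaft axis, x towards the guide. Foot 160 x 130 mm, housing 130 x 110 mm above, a lying motor 72 mm thick on its -y side reaching 175 mm from the axis; all lower than the shoulder, except shaft and guide.
- idler: Bystander: flat idler wheel with rubber tyre, 80 mm diameter, 20 mm thick, 18 mm bore, no hub and no screw; lying on the bench, may have changed places with the pulley. Origin at the centre of its underside.
- screwdriver: Bystander: screwdriver lying on the bench, about 0.2 m long.
- wrench: Bystander: wrench lying on the bench, about 0.2 m long.
- hammer: Bystander: hammer lying on the bench, about 0.3 m long.
- jar: Bystander: clear jar with steel lid, 70 mm diameter, 85 mm tall.
- tape: Bystander: tape measure, 70 x 35 x 65 mm, standing on the bench.

How it is judged:
By the outcome, as a careful person would: the job done as asked, in the order asked, and still so for the second after the job is handed in, while the arm keeps its last pose, push and grip.
It also fails if it takes over 66 s, if anything falls off the work surface, if the arm or the gripper's body presses on something with over 40 N, if the wrist force passes 120 N, or if a joint passes its speed limit or range.

ROBOT

A 6-joint arm with a two-finger parallel gripper is mounted at the origin on the work surface. World frame = base frame: x ahead of the robot, y to its left, z up, the work surface at z = 0. Lengths are in m, angles in rad, forces in N, time in s.
With the tool pointing down it reaches from about 0.3 to 0.95 m from the base axis. Payload 3.1 kg.
Tool frame: the origin (TCP) lies between the finger pads; the fingertips stand bot.tip_extent ahead of it and the grasp point (between the pads) lies 3 mm ahead of it (bot.tip_extent is the distance from the TCP to the fingertips, in m); z points along the fingers, y is the line along which they close (so a half turn about z gives the same grasp; the last joint's range is limited). The gripper opens to 85 mm and grips with 20 to 120 N. Pads are 22 mm wide; open, the fingers measure 114 mm over their backs; the gripper's body (76 mm by 85 mm) begins 54 mm behind the grasp point. The pads swing forward as they close: fully open they stand 13 mm farther back than shut.
Start: joints at [-1.383, 0.308, 1.634, -0, 1.2, -0.07], TCP at [0.159, -0.604, 0.253] pointing down, gripper open.
Joint ranges: [-3.06, 3.06], [-0.79, 1.96], [0.05, 2.63], [-1.19, 4.34], [0.05, 2.64], [-2.94, 2.94]. Speed limits (rad/s): [2.79, 2.79, 3.14, 3.14, 3.14, 3.14].

INTERFACE

Orientations are given as a rotation vector (axis times angle).
In Python, from station import bot gives the robot as it stands.
- The arm moves only by the shell command python3 -m creep 'ROWS' [FORCE]. ROWS is JSON, a list of rows, each an object of numbers: "tx", "ty", "tz": the shift along the tool's x, y, z in cm; "wx", "wy", "wz": the turn, a rotation vector about the tool's x, y, z in rad; "claw": the opening, from 0 (shut) to 1 (fully open). In form: [{"tx": .., "ty": .., "tz": .., "wx": .., "wy": .., "wz": .., "claw": ..}, ...]. A call has 1 to 12 rows; each row is the pose to reach, as a shift and turn from the pose commanded when the call began, along the tool's axes at that moment; what a row does not reach only later rows make up. A row lasts 1/12 s, in which the tool goes at most 41.7 mm and 7.16 degrees, less where a joint would pass 70% of its speed; a pose out of reach is approached as far as the arm can. A call with a gripper value outside its range is refused whole. The fingers move at their own pace and stop on an object; FORCE is the grip in N (left out, the last holds). Time passes only in rows, so rows that repeat a pose let the fingers close. It gives the time, the measured TCP pose, the force, the opening and the grip force at its end, in the units of the state.
- bot.observe(): the state, without advancing time (a new reading comes with each control period).
- bot.get_image(name): name is "side" or "top"; returns (picture, depth): 384x512x3 uint8, red, green, blue; 384x512 float32, m along the optical axis (not along the pixel's ray), 0 where there is no reading.
- bot.camera_model(name): a dict with "intrinsics" (3x3 intrinsics, pixels), "k1" (the pictures are not rectified: a ray, as slopes to the right and down, at radius r is drawn at 1 + k1 r^2 times it, then the intrinsics apply), "cam_to_world" (4x4, takes a point from camera to world coordinates). Camera axes: x right, y up, looking along -z (the intrinsics and any distortion apply to the point x, -y, -z); pixel columns grow to the right and rows downward; lengths in m; the calibration is good to about 2 mm. A picture is of the moment at which its call begins. camera_model takes no time and is no camera call.
- bot.sign_off(): hands the job in; it is judged then, once.
The state is a dict: "time": time; "joint_positions": joint angles; "joint_velocities": joint speeds; "tau": joint torques, N m; "tcp_pos": TCP position; "tcp_rot": TCP orientation; "force": force on the tool from outside, world axes, zero at the start; "moment": the same for the moment, N m; "opening": finger opening in m; "grip_force": force on a finger pad.
Only numpy, scipy, OpenCV 4.12 (cv2) and the standard library are available. Lean on these libraries where they do the work, as an engineer would, in place of code of your own. Each camera call takes 0.05 s, during which the arm holds its last target. There are 200 camera calls.

## Working session

There is one attempt and no reset: what is moved stays moved. The work goes in short steps, Python scripts to look and compute and a shell command to move; the robot and the scene stay as the last step left them, time stands still between calls to the robot, and variables do not carry over. Pictures are saved under pics/ and viewed, at most 10 in all, crops included, and the job is handed in when it is done.

```bash
mkdir -p pics; ls; cat > h.py <<'E'
import numpy as np, cv2
from station import bot
def grab(n,fn=None):
    im,d=bot.get_image(n)
    if fn: cv2.imwrite('pics/'+fn,im[:,:,::-1])
    np.savez('/tmp/'+n+'.npz',im=im,d=d); return im,d
def ray(n,u,v):
    m=bot.camera_model(n);K=np.array(m['intrinsics']);T=np.array(m['cam_to_world'])
    p=cv2.undistortPoints(np.array([[[u,v]]],float),K,np.array([m['k1'],0,0,0.]))[0,0] if False else None
    a=np.array([(u-K[0,2])/K[0,0],(v-K[1,2])/K[1,1]]);s=a.copy()
    for _ in range(20): s=a/(1+m['k1']*(s@s))
    return T[:3,3],T[:3,:3]@np.array([s[0],-s[1],-1.])
def onz(n,u,v,z):
    o,r=ray(n,u,v);return o+r*(z-o[2])/r[2]
def cloud(n,d):
    m=bot.camera_model(n);K=np.array(m['intrinsics']);T=np.array(m['cam_to_world'])
    v,u=np.mgrid[:384,:512];a=np.stack([(u-K[0,2])/K[0,0],(v-K[1,2])/K[1,1]],-1);s=a
    for _ in range(20): s=a/(1+m['k1']*(s**2).sum(-1,keepdims=True))
    c=np.stack([s[...,0]*d,-s[...,1]*d,-d],-1);return c@T[:3,:3].T+T[:3,3]
def proj(n,p):
    m=bot.camera_model(n);K=np.array(m['intrinsics']);T=np.array(m['cam_to_world'])
    c=T[:3,:3].T@(np.array(p)-T[:3,3]);s=np.array([c[0],-c[1]])/-c[2];s=s*(1+m['k1']*(s@s))
    return K[0,0]*s[0]+K[0,2],K[1,1]*s[1]+K[1,2]
E
python3 - <<'E'
from h import *
for n in('top','side'):
    grab(n,n+'0.png');m=bot.camera_model(n);print(n,np.round(m['cam_to_world'],3).tolist(),np.round(m['intrinsics'],1).tolist(),m['k1'])
print(bot.tip_extent,bot.observe())
E
```

```text
pics
top [[0.018, 0.983, -0.184, 0.285], [-1.0, 0.02, 0.012, 0.055], [0.016, 0.184, 0.983, 1.214], [0.0, 0.0, 0.0, 1.0]] [[439.2, 0.0, 262.8], [0.0, 439.2, 186.0], [0.0, 0.0, 1.0]] -0.09627139290965729
side [[-0.938, 0.255, -0.233, 0.216], [-0.345, -0.653, 0.674, 0.905], [0.02, 0.713, 0.701, 0.967], [0.0, 0.0, 0.0, 1.0]] [[439.0, 0.0, 256.5], [0.0, 439.0, 186.9], [0.0, 0.0, 1.0]] -0.04779400373643169
0.022 {'time': 0.1, 'joint_positions': array([-1.38270998e+00,  3.08927965e-01,  1.63507121e+00, -1.08796047e-05,
        1.19972169e+00, -6.97128385e-02]), 'joint_velocities': array([-0.000147  , -0.00157104, -0.00308776,  0.00106532,  0.00024242,
        0.00018496]), 'tau': array([-9.05489674e-05, -4.16407192e+01, -2.77644897e+01,  2.91121819e-05,
        4.02008256e-03,  9.83320689e-06]), 'tcp_pos': array([ 0.1591751 , -0.60365419,  0.25214994]), 'tcp_rot': array([-3.11342275e+00, -4.03562703e-01,  2.13492888e-04]), 'force': array([0.0788177 , 0.34211878, 0.20317223]), 'moment': array([-0.00371157,  0.02460178, -0.0099088 ]), 'grip_force': 0.0, 'opening': 0.08543434686501405}
```

View pics/top0.png

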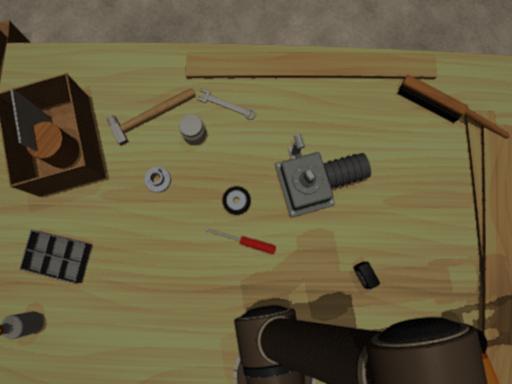

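View pics/side0.png

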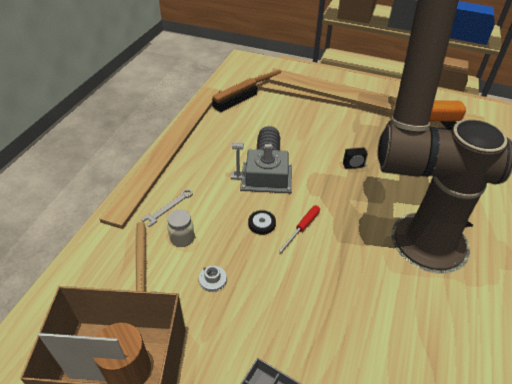

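The pictures show, in the top view: pulley (157,179), idler (236,200), shaft (309,175), guide (297,143), motor to its right. In the side view: pulley (212,275), shaft (267,148), guide post (238,160).

```bash
python3 - <<'E'
from h import *
for n,b in(('top',[(280,125,335,195),(135,158,180,202)]),('side',[(225,130,290,185),(190,255,235,300)])):
    z=np.load('/tmp/'+n+'.npz');C=cloud(n,z['d'])
    tiles=[]
    for (a,t,c,e) in b:
        tiles.append(cv2.resize(z['im'][t:e,a:c,::-1],(400,300),interpolation=cv2.INTER_CUBIC))
    np.save('/tmp/t_%s.npy'%n,np.hstack(tiles))
    (a,t,c,e)=b[0];P=C[t:e,a:c].reshape(-1,3);print(n,onz(n,309,175,.135) if n=='top' else onz(n,267,148,.135))
    for lo,hi in((.11,.128),(.128,.145),(.08,.09)):
        q=P[(P[:,2]>lo)&(P[:,2]<hi)]; print(lo,len(q))
        if len(q) and lo>.1:
            # cluster
            import scipy.cluster.hierarchy as hc
            l=hc.fcluster(hc.linkage(q[:,:2]),.012,'distance')
            for k in set(l): 
                if (l==k).sum()>3: s=q[l==k];print('  ',len(s),s.mean(0).round(4),s.min(0).round(4),s.max(0).round(4))
    (a,t,c,e)=b[1];P=C[t:e,a:c].reshape(-1,3)
    q=P[(P[:,2]>.032)&(P[:,2]<.045)];print('hub',len(q),q.mean(0).round(4),q.min(0),q.max(0))
    q=P[(P[:,2]>.006)];print('all',len(q),((q.min(0)+q.max(0))/2).round(4),q.min(0),q.max(0))
cv2.imwrite('pics/c.png',np.vstack([np.load('/tmp/t_top.npy'),np.load('/tmp/t_side.npy')]))
E
```

```text
top [ 0.51723852 -0.07408881  0.135     ]
0.11 37
   16 [ 0.5107 -0.0736  0.1206] [ 0.505  -0.0846  0.112 ] [ 0.5199 -0.0655  0.128 ]
   21 [ 0.5977 -0.0476  0.1204] [ 0.5891 -0.063   0.1115] [ 0.6129 -0.0365  0.128 ]
0.128 155
   56 [ 0.5177 -0.075   0.1332] [ 0.5048 -0.0872  0.1281] [ 0.5311 -0.0645  0.1385]
   99 [ 0.6062 -0.0478  0.1342] [ 0.5879 -0.0596  0.1281] [ 0.6257 -0.0359  0.1399]
0.08 388
hub 92 [0.5229 0.3359 0.0367] [0.50258464 0.31627029 0.03202691] [0.54124129 0.35642146 0.04271097]
all 459 [0.4266 0.2134 0.61  ] [0.28463522 0.05540955 0.00601783] [0.56851705 0.37133054 1.21390622]
side [ 0.51988985 -0.06170028  0.135     ]
0.11 61
   34 [ 0.5205 -0.0692  0.119 ] [ 0.51   -0.0803  0.1104] [ 0.5309 -0.062   0.1279]
   27 [ 0.6071 -0.0413  0.1218] [ 0.5929 -0.0593  0.1107] [ 0.6226 -0.0325  0.127 ]
0.128 108
   42 [ 0.5209 -0.0725  0.1335] [ 0.5092 -0.0817  0.1282] [ 0.5335 -0.0616  0.14  ]
   66 [ 0.608  -0.0447  0.1352] [ 0.5926 -0.0616  0.1282] [ 0.6255 -0.0331  0.1427]
0.08 359
hub 128 [0.5249 0.3395 0.0372] [0.50499003 0.31766906 0.03200728] [0.54927689 0.36011089 0.0429473 ]
all 546 [0.4089 0.5822 0.4864] [0.21562455 0.25987858 0.00613523] [0.60208792 0.90459431 0.96660246]
```

View pics/c.png

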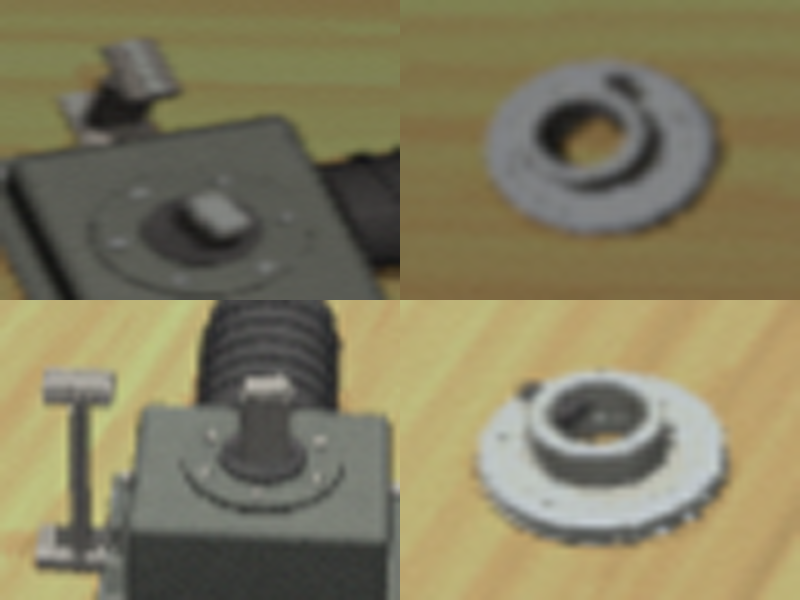

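The crops show the shaft's slab top at about top (309,175), the screw up and to the right of the hub at top (160.3,170) and side (204.6,269), and the tube end-on to the guide post.

```bash
python3 - <<'E'
from h import *
def tri(a,b):
    o1,r1=ray('top',*a);o2,r2=ray('side',*b);r1/=np.linalg.norm(r1);r2/=np.linalg.norm(r2)
    t=np.linalg.lstsq(np.stack([r1,-r2],1),o2-o1,rcond=None)[0]
    p,q=o1+r1*t[0],o2+r2*t[1];return (p+q)/2,np.linalg.norm(p-q)
print('screw',tri((160.3,170),(204.6,269.3)),onz('top',160.3,170,.027),onz('side',204.6,269.3,.027))
# rim ellipses by mask (grey vs wood), centre on plane z=.014
for n,(a,t,c,e) in(('top',(135,158,180,202)),('side',(190,255,235,300))):
    im=np.load('/tmp/'+n+'.npz')['im'][t:e,a:c].astype(int)
    m=((im[:,:,0]-im[:,:,2])<28).astype(np.uint8)
    m=cv2.morphologyEx(m,cv2.MORPH_OPEN,np.ones((2,2),np.uint8))
    cs=max(cv2.findContours(m,0,1)[0],key=cv2.contourArea);h=cv2.convexHull(cs)
    el=cv2.fitEllipse(h);w=np.array([onz(n,p[0][0]+a,p[0][1]+t,.008)[:2] for p in h])
    (x,y),r=cv2.minEnclosingCircle(w.astype(np.float32));print(n,'pulley',el,onz(n,el[0][0]+a,el[0][1]+t,.01),'circ',x,y,r)
    (a,t,c,e)={'top':(299,165,320,184),'side':(258,138,278,155)}[n]
    g=np.load('/tmp/'+n+'.npz')['im'][t:e,a:c].mean(2);print(g.astype(int))
E
```

```text
screw (array([0.5491032 , 0.32736534, 0.01974543]), np.float64(0.0027613071177389876)) [0.54610865 0.32542715 0.027     ] [0.54797876 0.33179182 0.027     ]
top pulley ((23.20961570739746, 22.140968322753906), (25.39405059814453, 25.984027862548828), 88.10403442382812) [0.52066982 0.333392   0.01      ] circ 0.5213817358016968 0.33366096019744873 0.037273652851581573
[[ 84  85  86  85  84  87  85  87  84  85  87  90  89  84  85  85  88  86
   87  88  90]
 [ 81  83  86  85  85  85  85  85  86  85  84  99  94  85  84  84  84  82
   84  88  88]
 [ 86  86  86  84  86  85  86  85  85  81  83  99  94  86  84  84  83  82
   83  87  89]
 [ 93  89  85  86  85  87  86  85  85  83  82  90  89  86  85  85  84  83
   85  84  86]
 [108  97  86  87  87  86  85  84  87  94  95  91  87  85  86  85  86  87
   85  85  84]
 [106  95  88  87  86  81  79  88  98 106 110 103  89  83  85  86  86  86
   86  85  85]
 [ 91  87  86  82  75  69  75  97 116 120 123 117  99  83  84  87  86  87
   86  87  86]
 [ 86  87  80  71  62  57  70  97 121 128 129 126 113  86  79  84  88  87
   87  88  87]
 [ 88  84  73  62 
[... 1918 characters left out ...]
  66  58
   59  57]
 [ 44  57  68  75  80  85 111 101 105 112 110 101 100 106 101  77  75  66
   56  49]
 [ 51  64  73  78  78  78  93  72  76  88  83  83  85  98  79  77  78  70
   58  45]
 [ 89  90  92  93  82  70  70  71  73  74  70  71  72  77  68  70  78  74
   65  59]
 [118 114 116 114 106  92  68  69  74  74  72  74  73  72  85 102 106 105
  101  91]
 [125 124 123 122 121 105  66  71  75  73  72  76  75  76 103 122 123 122
  119 114]
 [121 123 120 120 119 107  67  71  73  75  72  75  75  77 109 120 124 121
  121 120]
 [120 130 121 120 122 104  71  69  74  74  74  76  75  78 106 121 123 122
  121 118]
 [122 149 124 118 113  94  71  72  72  76  73  74  71  75 101 120 120 123
  124 126]]
```

```bash
cat >> h.py <<'E'
from scipy.spatial.transform import Rotation as R
def go(p,psi_y):
    "print row for target TCP p, closing line heading psi_y (deg, mod 180)"
    s=bot.observe();M=R.from_rotvec(s['tcp_rot']).as_matrix()
    t=M.T@(np.array(p)-s['tcp_pos'])*100
    best=None
    for k in(-180,0,180):
        a=np.radians(psi_y+k);y=np.array([np.cos(a),np.sin(a),0]);z=np.array([0,0,-1.]);D=np.stack([np.cross(y,z),y,z],1)
        w=R.from_matrix(M.T@D).as_rotvec()
        q6=s['joint_positions'][5]
        print(k,'t',t.round(2),'w',w.round(3),'q6->',round(np.degrees(np.arctan2(p[1],p[0]))-psi_y-k))
def st():
    s=bot.observe();M=R.from_rotvec(s['tcp_rot']).as_matrix()
    print('t',s['time'].__round__(2),'p',s['tcp_pos'].round(4),'psi_y',np.degrees(np.arctan2(M[1,1],M[0,1])).round(1),'F',s['force'].round(1),'M',s['moment'].round(2),'open',round(s['opening']*1e3,1),'grip',round(s['grip_force'],1))
E
python3 -c "
from h import *
st();go([.519,-.0735,.235],-45)"
```

```text
t 0.1 p [ 0.1592 -0.6037  0.2521] psi_y -75.2 F [0.1 0.3 0.2] M [-0.    0.02 -0.01] open 85.4 grip 0.0
-180 t [ 48.31 -42.09   1.81] w [-1.000e-03  3.000e-03  2.614e+00] q6-> 217
0 t [ 48.31 -42.09   1.81] w [-0.002 -0.001 -0.528] q6-> 37
180 t [ 48.31 -42.09   1.81] w [-1.000e-03  3.000e-03  2.614e+00] q6-> -143
```

```bash
python3 -m creep '[{"tx":24,"ty":-21,"tz":0.9,"wz":-0.26},{"tx":24,"ty":-21,"tz":0.9,"wz":-0.26},{"tx":24,"ty":-21,"tz":0.9,"wz":-0.26},{"tx":24,"ty":-21,"tz":0.9,"wz":-0.26},{"tx":48.3,"ty":-42.1,"tz":1.8,"wz":-0.528},{"tx":48.3,"ty":-42.1,"tz":1.8,"wz":-0.528},{"tx":48.3,"ty":-42.1,"tz":1.8,"wz":-0.528},{"tx":48.3,"ty":-42.1,"tz":1.8,"wz":-0.528},{"tx":48.3,"ty":-42.1,"tz":1.8,"wz":-0.528},{"tx":48.3,"ty":-42.1,"tz":1.8,"wz":-0.528},{"tx":48.3,"ty":-42.1,"tz":1.8,"wz":-0.528},{"tx":48.3,"ty":-42.1,"tz":1.8,"wz":-0.528}]'; python3 -c "
from h import *
st();go([.519,-.0735,.235],-45)"
```

```text
t 0.1 p [ 0.1592 -0.6037  0.2521] psi_y -75.2 F [0.1 0.3 0.2] M [-0.    0.02 -0.01] open 85.4 grip 0.0
-180 t [ 48.31 -42.09   1.81] w [-1.000e-03  3.000e-03  2.614e+00] q6-> 217
0 t [ 48.31 -42.09   1.81] w [-0.002 -0.001 -0.528] q6-> 37
180 t [ 48.31 -42.09   1.81] w [-1.000e-03  3.000e-03  2.614e+00] q6-> -143validation failed for argument at $[0]...
```

```bash
python3 -m creep '[{"tx":24,"ty":-21,"tz":0.9,"wx":0,"wy":0,"wz":-0.26,"claw":1},{"tx":24,"ty":-21,"tz":0.9,"wx":0,"wy":0,"wz":-0.26,"claw":1},{"tx":24,"ty":-21,"tz":0.9,"wx":0,"wy":0,"wz":-0.26,"claw":1},{"tx":48.3,"ty":-42.1,"tz":1.8,"wx":0,"wy":0,"wz":-0.528,"claw":1},{"tx":48.3,"ty":-42.1,"tz":1.8,"wx":0,"wy":0,"wz":-0.528,"claw":1},{"tx":48.3,"ty":-42.1,"tz":1.8,"wx":0,"wy":0,"wz":-0.528,"claw":1},{"tx":48.3,"ty":-42.1,"tz":1.8,"wx":0,"wy":0,"wz":-0.528,"claw":1},{"tx":48.3,"ty":-42.1,"tz":1.8,"wx":0,"wy":0,"wz":-0.528,"claw":1},{"tx":48.3,"ty":-42.1,"tz":1.8,"wx":0,"wy":0,"wz":-0.528,"claw":1},{"tx":48.3,"ty":-42.1,"tz":1.8,"wx":0,"wy":0,"wz":-0.528,"claw":1},{"tx":48.3,"ty":-42.1,"tz":1.8,"wx":0,"wy":0,"wz":-0.528,"claw":1},{"tx":48.3,"ty":-42.1,"tz":1.8,"wx":0,"wy":0,"wz":-0.528,"claw":1}]'; python3 -c "
from h import *
st();go([.519,-.0735,.235],-45)"
```

```text
time: 1.1
tcp_pos: [0.4403, -0.1887, 0.239]
tcp_rot: [-2.902, -1.203, 0.0]
force: [0.6, -0.1, 0.1]
opening: 0.0856
grip_force: 0.0
t 1.1 p [ 0.4403 -0.1887  0.239 ] psi_y -45.0 F [ 0.6 -0.1  0.1] M [0.01 0.01 0.02] open 85.6 grip 0.0
-180 t [13.71 -2.57  0.4 ] w [-0.    -0.    -3.141] q6-> 217
0 t [13.71 -2.57  0.4 ] w [-0.  0.  0.] q6-> 37
180 t [13.71 -2.57  0.4 ] w [-0.    -0.    -3.141] q6-> -143
```

```bash
python3 -m creep '[{"tx":13.7,"ty":-2.6,"tz":0.4,"wx":0,"wy":0,"wz":0,"claw":1},{"tx":13.7,"ty":-2.6,"tz":0.4,"wx":0,"wy":0,"wz":0,"claw":1},{"tx":13.7,"ty":-2.6,"tz":0.4,"wx":0,"wy":0,"wz":0,"claw":1},{"tx":13.7,"ty":-2.6,"tz":0.4,"wx":0,"wy":0,"wz":0,"claw":1},{"tx":13.7,"ty":-2.6,"tz":0.4,"wx":0,"wy":0,"wz":0,"claw":1},{"tx":13.7,"ty":-2.6,"tz":6,"wx":0,"wy":0,"wz":0,"claw":1},{"tx":13.7,"ty":-2.6,"tz":6,"wx":0,"wy":0,"wz":0,"claw":1},{"tx":13.7,"ty":-2.6,"tz":6,"wx":0,"wy":0,"wz":0,"claw":1}]'; python3 - <<'E'
from h import *
st();go([.519,-.0735,.116],-45)
a,_=grab('top');b,_=grab('side')
cv2.imwrite('pics/d.png',np.hstack([cv2.resize(a[105:225,250:370,::-1],(400,400)),cv2.resize(b[90:210,205:325,::-1],(400,400))]))
E
```

```text
time: 1.77
tcp_pos: [0.5139, -0.0751, 0.1746]
tcp_rot: [-2.897, -1.2, 0.014]
force: [-1.9, 0.0, -0.5]
opening: 0.0854
grip_force: 0.0
t 1.77 p [ 0.5139 -0.0751  0.1746] psi_y -45.0 F [-1.9  0.  -0.5] M [-0.01  0.09  0.02] open 85.4 grip 0.0
-180 t [0.51 0.29 5.86] w [-0.009 -0.013 -3.141] q6-> 217
0 t [0.51 0.29 5.86] w [-0.008  0.006  0.   ] q6-> 37
180 t [0.51 0.29 5.86] w [-0.009 -0.013 -3.141] q6-> -143
```

View pics/d.png

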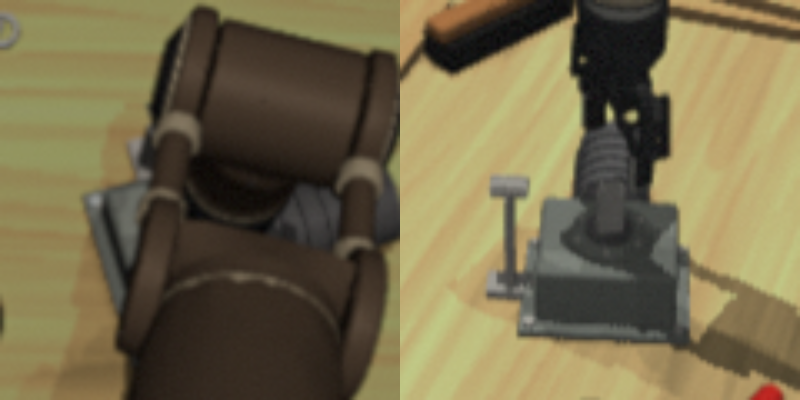

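The picture shows the open fingers above and either side of the shaft (side crop about (607,130)), with clear space to the guide.

```bash
python3 -m creep '[{"tx":0,"ty":0,"tz":3,"wx":0,"wy":0,"wz":0,"claw":1},{"tx":0,"ty":0,"tz":5,"wx":0,"wy":0,"wz":0,"claw":1},{"tx":0,"ty":0,"tz":5.9,"wx":0,"wy":0,"wz":0,"claw":1},{"tx":0,"ty":0,"tz":5.9,"wx":0,"wy":0,"wz":0,"claw":1},{"tx":0,"ty":0,"tz":5.9,"wx":0,"wy":0,"wz":0,"claw":1},{"tx":0,"ty":0,"tz":5.9,"wx":0,"wy":0,"wz":0,"claw":1}]'; python3 - <<'E'
from h import *
st();go([.519,-.0735,.116],-45)
E
```

```text
time: 2.37
tcp_pos: [0.5199, -0.076, 0.1221]
tcp_rot: [2.901, 1.202, 0.004]
force: [0.0, -0.6, 0.0]
opening: 0.0853
grip_force: 0.0
t 2.37 p [ 0.5199 -0.076   0.1221] psi_y -45.0 F [ 0.  -0.6  0. ] M [-0.01 -0.    0.01] open 85.3 grip 0.0
-180 t [ 0.12 -0.24  0.61] w [ 3.000e-03  5.000e-03 -3.142e+00] q6-> 217
0 t [ 0.12 -0.24  0.61] w [ 0.003 -0.002  0.   ] q6-> 37
180 t [ 0.12 -0.24  0.61] w [ 3.000e-03  5.000e-03 -3.142e+00] q6-> -143
```

```bash
python3 -m creep '[{"tx":0.1,"ty":-0.1,"tz":0.5,"wx":0,"wy":0,"wz":0,"claw":0.5},{"tx":0.1,"ty":-0.1,"tz":0.5,"wx":0,"wy":0,"wz":0,"claw":0.3},{"tx":0.1,"ty":-0.1,"tz":0.5,"wx":0,"wy":0,"wz":0,"claw":0},{"tx":0.1,"ty":-0.1,"tz":0.5,"wx":0,"wy":0,"wz":0,"claw":0},{"tx":0.1,"ty":-0.1,"tz":0.5,"wx":0,"wy":0,"wz":0,"claw":0},{"tx":0.1,"ty":-0.1,"tz":0.5,"wx":0,"wy":0,"wz":0,"claw":0},{"tx":0.1,"ty":-0.1,"tz":0.5,"wx":0,"wy":0,"wz":0,"claw":0},{"tx":0.1,"ty":-0.1,"tz":0.5,"wx":0,"wy":0,"wz":0,"claw":0},{"tx":0.1,"ty":-0.1,"tz":0.5,"wx":0,"wy":0,"wz":0,"claw":0},{"tx":0.1,"ty":-0.1,"tz":0.5,"wx":0,"wy":0,"wz":0,"claw":0}]' 20; python3 - <<'E'
from h import *
st()
E
```

```text
time: 3.2
tcp_pos: [0.5202, -0.0752, 0.1159]
tcp_rot: [2.899, 1.201, 0.005]
force: [3.2, -4.2, -2.5]
opening: 0.0175
grip_force: 19.5
t 3.2 p [ 0.5202 -0.0752  0.1159] psi_y -45.0 F [ 3.2 -4.2 -2.5] M [-0.52 -0.42 -0.11] open 17.5 grip 19.5
```

```bash
python3 -m creep '[{"tx":0,"ty":0,"tz":0,"wx":0,"wy":0,"wz":0,"claw":0},{"tx":0,"ty":0,"tz":0,"wx":0,"wy":0,"wz":0,"claw":0},{"tx":0,"ty":0,"tz":0,"wx":0,"wy":0,"wz":0,"claw":0},{"tx":0,"ty":0,"tz":0,"wx":0,"wy":0,"wz":0,"claw":0}]' 50; python3 - <<'E'
from h import *
st()
E
```

```text
time: 3.53
tcp_pos: [0.5203, -0.0751, 0.1159]
tcp_rot: [2.899, 1.201, 0.006]
force: [3.8, -4.4, -0.9]
opening: 0.0146
grip_force: 48.8
t 3.53 p [ 0.5203 -0.0751  0.1159] psi_y -45.0 F [ 3.8 -4.4 -0.9] M [-0.31 -0.38 -0.08] open 14.6 grip 48.8
```

```bash
python3 -m creep '[{"tx":0,"ty":0.05,"tz":0,"wx":0,"wy":0,"wz":-0.09,"claw":0},{"tx":0,"ty":0.05,"tz":0,"wx":0,"wy":0,"wz":-0.18,"claw":0},{"tx":0,"ty":0.05,"tz":0,"wx":0,"wy":0,"wz":-0.27,"claw":0},{"tx":0,"ty":0.05,"tz":0,"wx":0,"wy":0,"wz":-0.36,"claw":0},{"tx":0,"ty":0.05,"tz":0,"wx":0,"wy":0,"wz":-0.45,"claw":0},{"tx":0,"ty":0.05,"tz":0,"wx":0,"wy":0,"wz":-0.54,"claw":0},{"tx":0,"ty":0.05,"tz":0,"wx":0,"wy":0,"wz":-0.54,"claw":0}]' ; python3 -m creep '[{"tx":0,"ty":0,"tz":0,"wx":0,"wy":0,"wz":-0.1,"claw":0},{"tx":0,"ty":0,"tz":0,"wx":0,"wy":0,"wz":-0.2,"claw":0},{"tx":0,"ty":0,"tz":0,"wx":0,"wy":0,"wz":-0.3,"claw":0},{"tx":0,"ty":0,"tz":0,"wx":0,"wy":0,"wz":-0.4,"claw":0},{"tx":0,"ty":0,"tz":0,"wx":0,"wy":0,"wz":-0.5,"claw":0},{"tx":0,"ty":0,"tz":0,"wx":0,"wy":0,"wz":-0.55,"claw":0},{"tx":0,"ty":0,"tz":0,"wx":0,"wy":0,"wz":-0.55,"claw":0},{"tx":0,"ty":0,"tz":0,"wx":0,"wy":0,"wz":-0.55,"claw":0}]'; python3 - <<'E'
from h import *
st();go([.519,-.0735,.116],17.4)
E
```

```text
time: 4.12
tcp_pos: [0.5195, -0.0746, 0.1159]
tcp_rot: [2.474, 1.934, 0.002]
force: [1.3, -1.1, 2.0]
opening: 0.0144
grip_force: 49.6
time: 4.78
tcp_pos: [0.5187, -0.0746, 0.1159]
tcp_rot: [1.861, 2.531, -0.001]
force: [-0.8, -2.1, 5.3]
opening: 0.0145
grip_force: 50.1
t 4.78 p [ 0.5187 -0.0746  0.1159] psi_y 17.3 F [-0.8 -2.1  5.3] M [-0.1   0.2   0.08] open 14.5 grip 50.1
-180 t [ 0.1   0.07 -0.01] w [1.00e-03 1.00e-03 3.14e+00] q6-> 155
0 t [ 0.1   0.07 -0.01] w [-0.     0.    -0.001] q6-> -25
180 t [ 0.1   0.07 -0.01] w [1.00e-03 1.00e-03 3.14e+00] q6-> -205
```

```bash
python3 - <<'E'
from h import *
im=cv2.imread('pics/top0.png').astype(float)
m=((im[:,:,2]-im[:,:,0])<25).astype(float)  # grey vs wood
g=cv2.GaussianBlur(im[:,:,2]-im[:,:,0],(0,0),0.8)
pts=[]
def edge(prof):  # subpixel crossing of half
    h=(prof[0]+prof[-1])/2;s=np.sign(prof-h);i=np.where(s[:-1]!=s[1:])[0]
    return i[0]+(h-prof[i[0]])/(prof[i[0]+1]-prof[i[0]]) if len(i)==1 else None
def fit(name,pts,z):
    w=np.array([onz('top',u,v,z)[:2] for u,v in pts])
    vx,vy,x,y=cv2.fitLine(w.astype(np.float32),cv2.DIST_HUBER,0,.001,.001).ravel()
    res=np.abs((w-[x,y])@[-vy,vx]);print(name,len(w),np.degrees(np.arctan2(vy,vx)),'res',np.median(res))
# far edge of housing (parallel to housing y): scan columns
P=[]
for u in range(303,319):
    v0=163.5+(152.5-163.5)*(u-281.4)/(320.6-281.4);a=int(round(v0))-5
    e=edge(g[a:a+9,u]); 
    if e is not None:P.append((u,a+e))
fit('far',P,.075)
# tube: hull of bright pixels by rect
t=im[130:160,285:310].mean(2);print(t.astype(int)[2:22])
# foot near edge & left edge: list
P=[]
for u in range(292,330):
    v0=215.5+(206-215.5)*(u-291)/(334-291);a=int(round(v0))-3
    e=edge(g[a:a+9,u])
    if e is not None:P.append((u,a+e))
fit('footnear',P,.01)
P=[]
for v in range(172,208):
    u0=277+(290-277)*(v-167)/(213-167);a=int(round(u0))-6
    e=edge(g[v,a:a+10])
    if e is not None:P.append((a+e,v))
fit('footleft',P,.01)
E
```

```text
far 16 -72.908226 res 0.00013181875880644342
[[107 107 108 108 107 107 108 109 108 109 108 108 109 109 109 109 109 109
  109 108 108 108 109 107 108]
 [106 105 104 105 105 106 107 106 107 106 106 107 109 108 104 102 105 106
  107 108 107 106 108 108 107]
 [107 108 108 108 107 106 106 106 106 105 105 108 115 115 103  97  97 104
  107 106 106 107 107 108 106]
 [110 111 111 110 112 111 109 110 104 101 102 108 120 122 110  99  96 105
  109 109 109 108 108 108 109]
 [112 113 113 112 113 112 113 111  99  88  95 101 111 121 114 101  99 108
  110 111 112 111 110 109 111]
 [114 114 113 113 113 113 115 112 101  81  87  98 100 119 118 103  96 101
  110 111 114 113 112 112 112]
 [114 115 113 113 113 113 114 115 108  87  83  94  99 116 122 109  99  98
  109 114 114 114 114 112 114]
 [113 114 114 114 114 113 111 112 108  92  84  93  99 111 123 111 100  97
  108 113 114 114 113 113 113]
 [114 113 113 113 113 111 106 107 105  95  82  89  98 109 118 114 101  93
  102 110 114 113 114 115 113]
 [113 113 113 113 113 107 105 104 106  99  77  79  96 105 120 122 105  97
  101 110 113 115 113 115 113]
 [111
[... 441 characters left out ...]
111  93  58  30  32  51  74  95  97  96  97  88
   74  76  97 106 107 107 108]
 [109 109 107 113 122 125 118  91  54  31  29  41  64  81  81  70  62  68
   67  84 103 108 110 108 107]
 [112 108 103 107 120 127 116  80  41  26  29  31  45  51  52  50  68  86
   92 103 108 109 109 109 109]
 [111 110 105 100 116 126 110  69  34  27  29  27  31  33  31  47  86 106
  110 109 110 110 109 109 109]
 [113 112 107  99 114 123  97  56  29  30  28  25  26  26  28  57  98 113
  112 111 111 110 111 112 111]
 [111 113 108  93 104 113  84  43  28  31  31  32  28  28  36  67 103 113
  112 112 112 111 111 112 111]]
footnear 38 -73.48307 res 0.00013983202791969338
footleft 36 17.01491 res 7.509266208139648e-05
```

```bash
python3 -m creep '[{"tx":0,"ty":0,"tz":0,"wx":0,"wy":0,"wz":0,"claw":0.4},{"tx":0,"ty":0,"tz":0,"wx":0,"wy":0,"wz":0,"claw":0.7},{"tx":0,"ty":0,"tz":0,"wx":0,"wy":0,"wz":0,"claw":0.8},{"tx":0,"ty":0,"tz":0,"wx":0,"wy":0,"wz":0,"claw":0.8},{"tx":0,"ty":0,"tz":-3,"wx":0,"wy":0,"wz":0,"claw":0.8},{"tx":0,"ty":0,"tz":-7,"wx":0,"wy":0,"wz":0,"claw":0.8},{"tx":0,"ty":0,"tz":-9,"wx":0,"wy":0,"wz":0,"claw":0.8},{"tx":0,"ty":0,"tz":-9,"wx":0,"wy":0,"wz":0,"claw":0.8},{"tx":0,"ty":0,"tz":-9,"wx":0,"wy":0,"wz":0,"claw":0.8}]'; python3 - <<'E'
from h import *
st();go([.522,.337,.14],71)
E
```

```text
time: 5.53
tcp_pos: [0.5197, -0.0745, 0.2067]
tcp_rot: [1.857, 2.53, 0.002]
force: [-0.3, -0.0, -0.1]
opening: 0.0687
grip_force: 0.0
t 5.53 p [ 0.5197 -0.0745  0.2067] psi_y 17.5 F [-0.3 -0.  -0.1] M [-0.01  0.   -0.03] open 68.7 grip 0.0
-180 t [39.19 12.54  6.65] w [ 4.000e-03 -2.000e-03  2.207e+00] q6-> 142
0 t [39.19 12.54  6.65] w [ 0.002  0.003 -0.934] q6-> -38
180 t [39.19 12.54  6.65] w [ 4.000e-03 -2.000e-03  2.207e+00] q6-> -218
```

```bash
python3 -m creep '[{"tx":39.2,"ty":12.5,"tz":0,"wx":0,"wy":0,"wz":-0.934,"claw":0.65},{"tx":39.2,"ty":12.5,"tz":0,"wx":0,"wy":0,"wz":-0.934,"claw":0.65},{"tx":39.2,"ty":12.5,"tz":0,"wx":0,"wy":0,"wz":-0.934,"claw":0.65},{"tx":39.2,"ty":12.5,"tz":0,"wx":0,"wy":0,"wz":-0.934,"claw":0.65},{"tx":39.2,"ty":12.5,"tz":0,"wx":0,"wy":0,"wz":-0.934,"claw":0.65},{"tx":39.2,"ty":12.5,"tz":0,"wx":0,"wy":0,"wz":-0.934,"claw":0.65},{"tx":39.2,"ty":12.5,"tz":0,"wx":0,"wy":0,"wz":-0.934,"claw":0.65},{"tx":39.2,"ty":12.5,"tz":0,"wx":0,"wy":0,"wz":-0.934,"claw":0.65},{"tx":39.2,"ty":12.5,"tz":0,"wx":0,"wy":0,"wz":-0.934,"claw":0.65},{"tx":39.2,"ty":12.5,"tz":0,"wx":0,"wy":0,"wz":-0.934,"claw":0.65},{"tx":39.2,"ty":12.5,"tz":6,"wx":0,"wy":0,"wz":-0.934,"claw":0.65},{"tx":39.2,"ty":12.5,"tz":6,"wx":0,"wy":0,"wz":-0.934,"claw":0.65}]';python3 -m creep '[{"tx":0,"ty":0,"tz":0,"wx":0,"wy":0,"wz":0,"claw":0.65},{"tx":0,"ty":0,"tz":0,"wx":0,"wy":0,"wz":0,"claw":0.65},{"tx":0,"ty":0,"tz":0,"wx":0,"wy":0,"wz":0,"claw":0.65}]'; python3 - <<'E'
from h import *
st();go([.522,.337,.08],71)
a,_=grab('top');b,_=grab('side')
cv2.imwrite('pics/e.png',np.hstack([cv2.resize(a[120:240,100:220,::-1],(400,400)),cv2.resize(b[215:315,165:265,::-1],(400,400))]))
# shaft as turned
cv2.imwrite('pics/f.png',np.hstack([cv2.resize(a[130:200,275:345,::-1],(400,400),interpolation=2),cv2.resize(b[130:190,230:290,::-1],(400,400),interpolation=2)]))
E
```

```text
time: 6.53
tcp_pos: [0.5175, 0.3387, 0.1407]
tcp_rot: [-0.513, -3.095, 0.004]
force: [-0.6, -1.0, -1.3]
opening: 0.0555
grip_force: 0.0
time: 6.78
tcp_pos: [0.5202, 0.3368, 0.1451]
tcp_rot: [-0.52, -3.098, 0.0]
force: [0.1, 0.7, 0.2]
opening: 0.0555
grip_force: 0.0
t 6.78 p [0.5202 0.3368 0.1451] psi_y 71.0 F [0.1 0.7 0.2] M [ 0.05 -0.03 -0.05] open 55.5 grip 0.0
-180 t [-0.16  0.08  6.51] w [-1.000e-03  1.000e-03  3.141e+00] q6-> 142
0 t [-0.16  0.08  6.51] w [-0.    -0.    -0.001] q6-> -38
180 t [-0.16  0.08  6.51] w [-1.000e-03  1.000e-03  3.141e+00] q6-> -218
```

View pics/e.png

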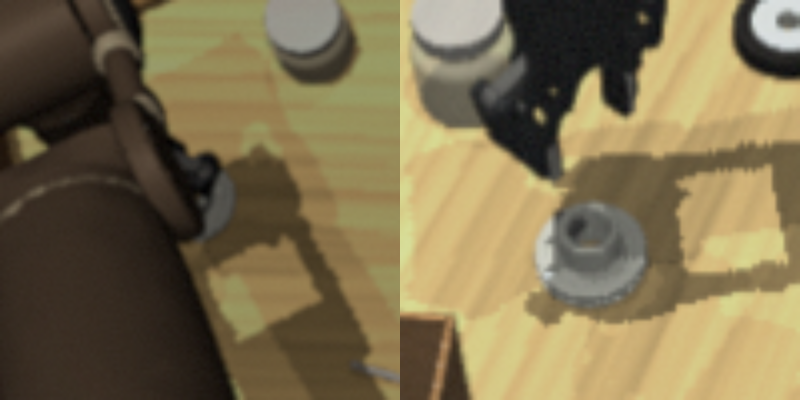

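View pics/f.png

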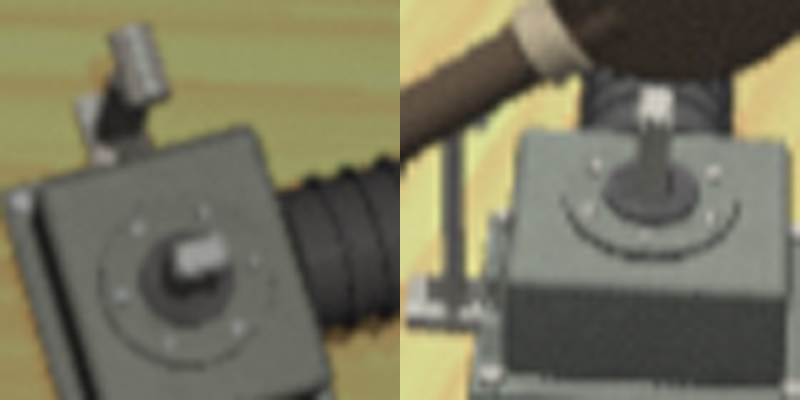

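The shots show the shaft top (left crop (202,255)) now with its long axis along the housing's y, and the fingers above the pulley (right crop (590,245)), screw hidden on the far side.

```bash
python3 -m creep '[{"tx":-0.15,"ty":0.05,"tz":4,"wx":0,"wy":0,"wz":0,"claw":0.65},{"tx":-0.15,"ty":0.05,"tz":7,"wx":0,"wy":0,"wz":0,"claw":0.65},{"tx":-0.15,"ty":0.05,"tz":9,"wx":0,"wy":0,"wz":0,"claw":0.65},{"tx":-0.15,"ty":0.05,"tz":9.8,"wx":0,"wy":0,"wz":0,"claw":0.65},{"tx":-0.15,"ty":0.05,"tz":9.8,"wx":0,"wy":0,"wz":0,"claw":0.65},{"tx":-0.15,"ty":0.05,"tz":9.8,"wx":0,"wy":0,"wz":0,"claw":0.65},{"tx":-0.15,"ty":0.05,"tz":9.8,"wx":0,"wy":0,"wz":0,"claw":0.65}]'; python3 -m creep '[{"tx":0,"ty":0,"tz":0.2,"wx":0,"wy":0,"wz":0,"claw":0.65},{"tx":0,"ty":0,"tz":0.3,"wx":0,"wy":0,"wz":0,"claw":0.65},{"tx":0,"ty":0,"tz":0.3,"wx":0,"wy":0,"wz":0,"claw":0.65}]';  python3 - <<'E'
from h import *
st()
E
```

```text
time: 7.47
tcp_pos: [0.5237, 0.3379, 0.0497]
tcp_rot: [0.519, 3.095, 0.004]
force: [0.8, 0.2, 0.1]
opening: 0.0557
grip_force: 0.0
time: 7.72
tcp_pos: [0.5223, 0.3374, 0.0452]
tcp_rot: [0.518, 3.097, 0.001]
force: [-0.2, 0.6, -1.1]
opening: 0.0555
grip_force: 0.0
t 7.72 p [0.5223 0.3374 0.0452] psi_y 71.0 F [-0.2  0.6 -1.1] M [-0.04  0.04  0.03] open 55.5 grip 0.0
```

```bash
python3 -m creep '[{"tx":0,"ty":0,"tz":0.2,"wx":0,"wy":0,"wz":0,"claw":0.65},{"tx":0,"ty":0,"tz":0.4,"wx":0,"wy":0,"wz":0,"claw":0.65},{"tx":0,"ty":0,"tz":0.4,"wx":0,"wy":0,"wz":0,"claw":0.5},{"tx":0,"ty":0,"tz":0.4,"wx":0,"wy":0,"wz":0,"claw":0.4},{"tx":0,"ty":0,"tz":0.4,"wx":0,"wy":0,"wz":0,"claw":0.3},{"tx":0,"ty":0,"tz":0.4,"wx":0,"wy":0,"wz":0,"claw":0.3},{"tx":0,"ty":0,"tz":0.4,"wx":0,"wy":0,"wz":0,"claw":0.3},{"tx":0,"ty":0,"tz":0.4,"wx":0,"wy":0,"wz":0,"claw":0.3},{"tx":0,"ty":0,"tz":0.4,"wx":0,"wy":0,"wz":0,"claw":0.3}]' 40;  python3 - <<'E'
from h import *
st()
E
```

```text
time: 8.47
tcp_pos: [0.5217, 0.3371, 0.0402]
tcp_rot: [-0.519, -3.098, -0.0]
force: [0.1, -0.3, 0.6]
opening: 0.0391
grip_force: 40.5
t 8.47 p [0.5217 0.3371 0.0402] psi_y 71.0 F [ 0.1 -0.3  0.6] M [ 0.12  0.08 -0.  ] open 39.1 grip 40.5
```

```bash
python3 -m creep '[{"tx":0,"ty":0,"tz":-1,"wx":0,"wy":0,"wz":0,"claw":0.3},{"tx":0,"ty":0,"tz":-4,"wx":0,"wy":0,"wz":0,"claw":0.3},{"tx":0,"ty":0,"tz":-8,"wx":0,"wy":0,"wz":0,"claw":0.3},{"tx":0,"ty":0,"tz":-12,"wx":0,"wy":0,"wz":0,"claw":0.3},{"tx":0,"ty":0,"tz":-16,"wx":0,"wy":0,"wz":0,"claw":0.3},{"tx":0,"ty":0,"tz":-18,"wx":0,"wy":0,"wz":0,"claw":0.3},{"tx":0,"ty":0,"tz":-18,"wx":0,"wy":0,"wz":0,"claw":0.3},{"tx":0,"ty":0,"tz":-18,"wx":0,"wy":0,"wz":0,"claw":0.3},{"tx":0,"ty":0,"tz":-18,"wx":0,"wy":0,"wz":0,"claw":0.3}]';  python3 - <<'E'
from h import *
st();go([.519,-.0755,.23],107)
E
```

```text
time: 9.22
tcp_pos: [0.5203, 0.3362, 0.2184]
tcp_rot: [-0.518, -3.096, 0.004]
force: [-0.2, -0.3, -2.5]
opening: 0.0386
grip_force: 41.0
t 9.22 p [0.5203 0.3362 0.2184] psi_y 71.0 F [-0.2 -0.3 -2.5] M [-0.04  0.01  0.02] open 38.6 grip 41.0
-180 t [-13.28 -38.97  -1.08] w [-0.004  0.003  2.513] q6-> 65
0 t [-13.28 -38.97  -1.08] w [-0.002 -0.003 -0.629] q6-> -115
180 t [-13.28 -38.97  -1.08] w [-0.004  0.003  2.513] q6-> -295
```

```bash
python3 -m creep '[{"tx":-13.3,"ty":-39,"tz":-1,"wx":0,"wy":0,"wz":-0.629,"claw":0.3},{"tx":-13.3,"ty":-39,"tz":-1,"wx":0,"wy":0,"wz":-0.629,"claw":0.3},{"tx":-13.3,"ty":-39,"tz":-1,"wx":0,"wy":0,"wz":-0.629,"claw":0.3},{"tx":-13.3,"ty":-39,"tz":-1,"wx":0,"wy":0,"wz":-0.629,"claw":0.3},{"tx":-13.3,"ty":-39,"tz":-1,"wx":0,"wy":0,"wz":-0.629,"claw":0.3},{"tx":-13.3,"ty":-39,"tz":-1,"wx":0,"wy":0,"wz":-0.629,"claw":0.3},{"tx":-13.3,"ty":-39,"tz":-1,"wx":0,"wy":0,"wz":-0.629,"claw":0.3},{"tx":-13.3,"ty":-39,"tz":-1,"wx":0,"wy":0,"wz":-0.629,"claw":0.3},{"tx":-13.3,"ty":-39,"tz":-1,"wx":0,"wy":0,"wz":-0.629,"claw":0.3},{"tx":-13.3,"ty":-39,"tz":-1,"wx":0,"wy":0,"wz":-0.629,"claw":0.3},{"tx":-13.3,"ty":-39,"tz":-1,"wx":0,"wy":0,"wz":-0.629,"claw":0.3},{"tx":-13.3,"ty":-39,"tz":-1,"wx":0,"wy":0,"wz":-0.629,"claw":0.3}]';python3 -m creep '[{"tx":0,"ty":0,"tz":0,"wx":0,"wy":0,"wz":0,"claw":0.3},{"tx":0,"ty":0,"tz":0,"wx":0,"wy":0,"wz":0,"claw":0.3},{"tx":0,"ty":0,"tz":0,"wx":0,"wy":0,"wz":0,"claw":0.3}]';  python3 - <<'E'
from h import *
st();go([.519,-.0755,.23],107)
a,_=grab('top');b,_=grab('side')
cv2.imwrite('pics/g.png',np.hstack([cv2.resize(a[110:210,255:355,::-1],(400,400),interpolation=2),cv2.resize(b[80:180,215:315,::-1],(400,400),interpolation=2)]))
print(proj('side',[.519,-.0755,.19]),proj('side',[.519,-.0755,.135]))
E
```

```text
time: 10.22
tcp_pos: [0.5186, -0.0773, 0.2275]
tcp_rot: [0.457, -3.103, -0.003]
force: [-0.6, 0.4, -2.2]
opening: 0.0389
grip_force: 41.3
time: 10.47
tcp_pos: [0.5198, -0.0732, 0.2292]
tcp_rot: [0.468, -3.105, -0.002]
force: [0.3, 0.5, -1.3]
opening: 0.0389
grip_force: 41.3
t 10.47 p [ 0.5198 -0.0732  0.2292] psi_y 107.1 F [ 0.3  0.5 -1.3] M [-0.06  0.01 -0.04] open 38.9 grip 41.3
-180 t [ 0.15 -0.19 -0.08] w [ 3.000e-03  2.000e-03 -3.139e+00] q6-> 65
0 t [ 0.15 -0.19 -0.08] w [ 0.002 -0.002  0.003] q6-> -115
180 t [ 0.15 -0.19 -0.08] w [ 3.000e-03  2.000e-03 -3.139e+00] q6-> -295
(np.float64(269.5362154492413), np.float64(130.6143178641284)) (np.float64(268.79438965011656), np.float64(145.33860702102896))
```

View pics/g.png

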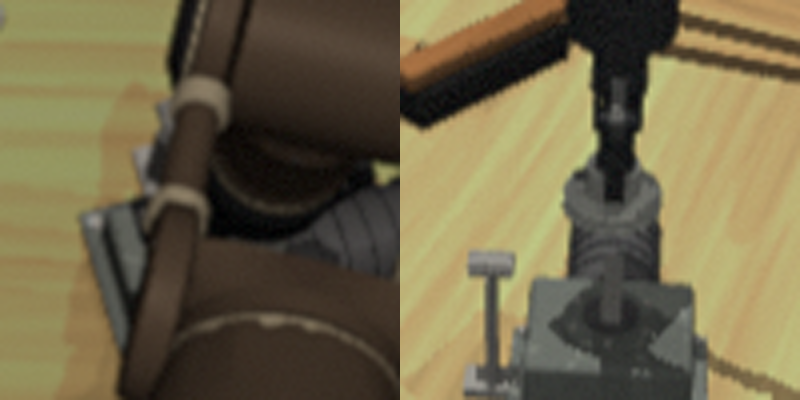

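The side crop shows the held pulley (rim about (612,200)) over the shaft (610,290), the screw at about (578,178) pointing towards the guide tube (490,263).

```bash
python3 - <<'E'
from h import *
z=np.load('/tmp/side.npz');im=z['im'];C=cloud('side',z['d'])
P=C[110:150,248:290]
m=(P[...,2]>.185)&(P[...,2]<.22)&(im[110:150,248:290].mean(2)>60)
q=P[m];print(m.sum(),q.min(0),q.max(0))
r=q[(q[:,2]>.196)&(q[:,2]<.209)]
from scipy.optimize import least_squares
h=cv2.convexHull(r[:,:2].astype(np.float32));print('rim circle',cv2.minEnclosingCircle(h))
print(im[112:146,254:284].mean(2).astype(int))
for zz in(.2165,):
  print('screw',onz('side',259.5,124.5,zz), 'axis at TCP')
E
```

```text
261 [ 0.48893566 -0.10471542  0.19045072] [ 0.55806524 -0.0344839   0.21997478]
rim circle ((0.5223034620285034, -0.07005882263183594), 0.037015289068222046)
[[160 163 162 ... 163 162 161]
 [160 161 162 ... 166 163 161]
 [160 162 162 ... 166 161 160]
 ...
 [165 166 158 ... 162 162 158]
 [164 166 142 ... 161 159 157]
 [166 165 129 ... 162 158 157]]
screw [ 0.54462658 -0.05859797  0.2165    ] axis at TCP
```

```bash
python3 - <<'E'
from h import *
np.set_printoptions(linewidth=200)
z=np.load('/tmp/side.npz');im=z['im'];print('u 253..283, v 116');print(im[116:142,253:284].mean(2).astype(int))
c=np.array([.5223,-.0701])
for th in (5,12,17,22,29):
    d=np.array([np.cos(np.radians(th)),np.sin(np.radians(th))])
    print(th,[tuple(np.round(proj('side',[*(c+r*d),.2292-.0402+.027]),1)) for r in(.020,.028)])
# same in first side picture
im=cv2.imread('pics/side0.png');print('u 198..226, v 262');print(im[262:284,198:226].mean(2).astype(int))
c=np.array([.5217+.002,.3371+.003])
for th in (-33,-26,-19,-12,-5):
    d=np.array([np.cos(np.radians(th)),np.sin(np.radians(th))])
    print(th,[tuple(np.round(proj('side',[*(c+r*d),.027]),1)) for r in(.020,.028)])
im=cv2.imread('pics/top0.png');print('u 146..170, v 164');print(im[164:190,146:170].mean(2).astype(int))
c=np.array([.5217,.3347])
for th in (-33,-26,-19,-12,-5):
    d=np.array([np.cos(np.radians(th)),np.sin(np.radians(th))])
    print(th,[tuple(np.round(proj('top',[*(c+r*d),.027]),1)) for r in(.020,.028)])
E
```

```text
u 253..283, v 116
[[159 161 163 166 166 164 162 165 168 174 172 106  38  13  16  22  23  21  17  30  87 159 163 161 163 162 164 165 161 158 161]
 [161 163 164 166 164 161 163 164 171 174 156  87  30  24  17  20  21  20  18  28  86 158 162 163 162 164 166 163 158 160 160]
 [163 165 165 166 164 164 164 169 171 153 121  52  24  19  26  25  16  22  21  21  67 153 163 163 163 167 165 158 157 161 161]
 [163 165 165 162 161 163 168 171 163 123  92  36  21  30  24  25  23  16  23  19  47 128 161 164 166 168 162 159 159 159 160]
 [165 166 163 162 163 166 171 173 146 102  82  34  19  19  24  24  25  23  18  19  44 110 154 165 168 166 164 160 160 160 161]
 [167 165 163 162 164 165 157 148 114  95  74  37  24  24  22  24  24  29  21  23  54 106 135 166 168 164 162 160 158 162 161]
 [164 164 163 167 164 140 110  94  71  86  86  58  42  28  23  21  19  22  32  35  71 103 106 139 155 161 161 159 160 161 163]
 [165 164 163 164 158  94  57  49  54  72  86  81  61  34  24  18  16  22  44  65  88  90  77  95 118 139 158 161 162 162 162]
 [163 162 164 156 131  80  52  53  54  69  80  82  70  40  22  21 
[... 7929 characters left out ...]
 124 129 130 128 128 126 127 128 131 130 130 131 129 129 121  96  68  71  93]
 [ 99 102 117 123 125 126 128 124 129 131 131 131 130 130 131 131 132 125 112  94  76  67  87  99]
 [102 101 104 107 115 124 127 122 128 131 131 131 131 130 128 127 122 107  80  71  81  87  98 103]]
-33 [(np.float64(160.7), np.float64(172.7)), (np.float64(162.4), np.float64(170.4))]
-26 [(np.float64(160.0), np.float64(172.3)), (np.float64(161.4), np.float64(169.8))]
-19 [(np.float64(159.2), np.float64(171.9)), (np.float64(160.3), np.float64(169.3))]
-12 [(np.float64(158.4), np.float64(171.7)), (np.float64(159.1), np.float64(168.9))]
-5 [(np.float64(157.5), np.float64(171.5)), (np.float64(157.9), np.float64(168.7))]
```

```bash
python3 -m creep '[{"tx":0.1,"ty":-0.15,"tz":2,"wx":0,"wy":0,"wz":0,"claw":0.3},{"tx":0.1,"ty":-0.15,"tz":3,"wx":0,"wy":0,"wz":0,"claw":0.3},{"tx":0.1,"ty":-0.15,"tz":4.5,"wx":0,"wy":0,"wz":0,"claw":0.3},{"tx":0.1,"ty":-0.15,"tz":4.5,"wx":0,"wy":0,"wz":0,"claw":0.3},{"tx":0.1,"ty":-0.15,"tz":4.5,"wx":0,"wy":0,"wz":0,"claw":0.3},{"tx":0.1,"ty":-0.15,"tz":4.5,"wx":0,"wy":0,"wz":0,"claw":0.3},{"tx":0.1,"ty":-0.15,"tz":4.5,"wx":0,"wy":0,"wz":0,"claw":0.3}]';  python3 - <<'E'
from h import *
st();go([.519,-.0755,.18],107.1)
E
```

```text
time: 11.15
tcp_pos: [0.5207, -0.0767, 0.1863]
tcp_rot: [-0.465, 3.105, -0.001]
force: [-0.6, -0.1, -2.5]
opening: 0.0388
grip_force: 41.4
t 11.15 p [ 0.5207 -0.0767  0.1863] psi_y 107.1 F [-0.6 -0.1 -2.5] M [ 0.02 -0.   -0.01] open 38.8 grip 41.4
-180 t [0.13 0.16 0.63] w [2.000e-03 1.000e-03 3.141e+00] q6-> 65
0 t [0.13 0.16 0.63] w [-0.001  0.002 -0.001] q6-> -115
180 t [0.13 0.16 0.63] w [2.000e-03 1.000e-03 3.141e+00] q6-> -295
```

```bash
python3 -m creep '[{"tx":0.13,"ty":0.1,"tz":0.4,"wx":0,"wy":0,"wz":0,"claw":0.3},{"tx":0.13,"ty":0.1,"tz":0.6,"wx":0,"wy":0,"wz":0,"claw":0.3},{"tx":0.13,"ty":0.1,"tz":0.6,"wx":0,"wy":0,"wz":0,"claw":0.3},{"tx":0.13,"ty":0.1,"tz":0.6,"wx":0,"wy":0,"wz":0,"claw":0.3}]'; python3 -c 'from h import *;st();go([.519,-.0755,.172],107.1)'
```

```text
time: 11.48
tcp_pos: [0.5182, -0.0761, 0.1792]
tcp_rot: [0.465, -3.107, -0.0]
force: [-1.1, -0.5, -1.9]
opening: 0.0387
grip_force: 41.4
t 11.48 p [ 0.5182 -0.0761  0.1792] psi_y 107.0 F [-1.1 -0.5 -1.9] M [0.05 0.04 0.03] open 38.7 grip 41.4
-180 t [-0.09  0.04  0.72] w [-0.   -0.    3.14] q6-> 65
0 t [-0.09  0.04  0.72] w [ 0.    -0.    -0.001] q6-> -115
180 t [-0.09  0.04  0.72] w [-0.   -0.    3.14] q6-> -295
```

```bash
python3 -m creep '[{"tx":0,"ty":0,"tz":0.2,"wx":0,"wy":0,"wz":0,"claw":0.3},{"tx":0,"ty":0,"tz":0.4,"wx":0,"wy":0,"wz":0,"claw":0.3},{"tx":0,"ty":0,"tz":0.6,"wx":0,"wy":0,"wz":0,"claw":0.3},{"tx":0,"ty":0,"tz":0.8,"wx":0,"wy":0,"wz":0,"claw":0.3},{"tx":0,"ty":0,"tz":0.8,"wx":0,"wy":0,"wz":0,"claw":0.3}]'; python3 -c 'from h import *;st();go([.519,-.0755,.16],107.1)'
```

```text
time: 11.9
tcp_pos: [0.518, -0.0761, 0.1706]
tcp_rot: [0.465, -3.106, -0.001]
force: [0.1, 0.5, -1.8]
opening: 0.0388
grip_force: 41.4
t 11.9 p [ 0.518  -0.0761  0.1706] psi_y 107.0 F [ 0.1  0.5 -1.8] M [ 0.01  0.   -0.  ] open 38.8 grip 41.4
-180 t [-0.12  0.02  1.06] w [-2.00e-03 -1.00e-03  3.14e+00] q6-> 65
0 t [-0.12  0.02  1.06] w [ 0.001 -0.001 -0.001] q6-> -115
180 t [-0.12  0.02  1.06] w [-2.00e-03 -1.00e-03  3.14e+00] q6-> -295
```

```bash
python3 -m creep '[{"tx":-0.08,"ty":0,"tz":0.1,"wx":0,"wy":0,"wz":0,"claw":0.3},{"tx":-0.08,"ty":0,"tz":0.3,"wx":0,"wy":0,"wz":0,"claw":0.3},{"tx":-0.08,"ty":0,"tz":0.6,"wx":0,"wy":0,"wz":0,"claw":0.3},{"tx":-0.08,"ty":0,"tz":0.8,"wx":0,"wy":0,"wz":0,"claw":0.3},{"tx":-0.08,"ty":0,"tz":0.8,"wx":0,"wy":0,"wz":0,"claw":0.3}]'; python3 -c 'from h import *;st();go([.519,-.0755,.16],107.1)'
```

```text
time: 12.32
tcp_pos: [0.5187, -0.0758, 0.1625]
tcp_rot: [0.465, -3.106, -0.001]
force: [0.8, -0.6, -2.1]
opening: 0.039
grip_force: 41.4
t 12.32 p [ 0.5187 -0.0758  0.1625] psi_y 107.0 F [ 0.8 -0.6 -2.1] M [0.04 0.01 0.  ] open 39.0 grip 41.4
-180 t [-0.04  0.02  0.25] w [-2.00e-03 -1.00e-03  3.14e+00] q6-> 65
0 t [-0.04  0.02  0.25] w [ 0.001 -0.001 -0.001] q6-> -115
180 t [-0.04  0.02  0.25] w [-2.00e-03 -1.00e-03  3.14e+00] q6-> -295
```

```bash
python3 -m creep '[{"tx":0,"ty":0,"tz":0.3,"wx":0,"wy":0,"wz":0,"claw":0.3},{"tx":0,"ty":0,"tz":0.6,"wx":0,"wy":0,"wz":0,"claw":0.3},{"tx":0,"ty":0,"tz":0.8,"wx":0,"wy":0,"wz":0,"claw":0.3},{"tx":0,"ty":0,"tz":0.9,"wx":0,"wy":0,"wz":0,"claw":0.3},{"tx":0,"ty":0,"tz":1.0,"wx":0,"wy":0,"wz":0,"claw":0.3},{"tx":0,"ty":0,"tz":1.1,"wx":0,"wy":0,"wz":0,"claw":0.3},{"tx":0,"ty":0,"tz":1.1,"wx":0,"wy":0,"wz":0,"claw":0.3}]'; python3 -c 'from h import *;st();go([.519,-.0755,.1402],107.1)'
```

```text
time: 12.9
tcp_pos: [0.5191, -0.0759, 0.152]
tcp_rot: [0.465, -3.107, -0.0]
force: [-0.4, -0.1, -2.6]
opening: 0.0387
grip_force: 41.4
t 12.9 p [ 0.5191 -0.0759  0.152 ] psi_y 107.0 F [-0.4 -0.1 -2.6] M [ 0.   -0.03 -0.03] open 38.7 grip 41.4
-180 t [-0.    0.04  1.18] w [-0.   -0.    3.14] q6-> 65
0 t [-0.    0.04  1.18] w [ 0.    -0.    -0.001] q6-> -115
180 t [-0.    0.04  1.18] w [-0.   -0.    3.14] q6-> -295
```

```bash
python3 -m creep '[{"tx":0,"ty":0,"tz":0.1,"wx":0,"wy":0,"wz":0,"claw":0.3},{"tx":0,"ty":0,"tz":0.2,"wx":0,"wy":0,"wz":0,"claw":0.3},{"tx":0,"ty":0,"tz":0.3,"wx":0,"wy":0,"wz":0,"claw":0.3},{"tx":0,"ty":0,"tz":0.4,"wx":0,"wy":0,"wz":0,"claw":0.3},{"tx":0,"ty":0,"tz":0.4,"wx":0,"wy":0,"wz":0,"claw":0.3}]'; python3 -c 'from h import *;st()'
```

```text
time: 13.32
tcp_pos: [0.519, -0.0759, 0.148]
tcp_rot: [0.465, -3.107, -0.0]
force: [-1.0, -0.1, -1.3]
opening: 0.0385
grip_force: 41.4
t 13.32 p [ 0.519  -0.0759  0.148 ] psi_y 107.0 F [-1.  -0.1 -1.3] M [ 0.02  0.05 -0.02] open 38.5 grip 41.4
```

```bash
python3 -m creep '[{"tx":0,"ty":0,"tz":0.2,"wx":0,"wy":0,"wz":0,"claw":0.3},{"tx":0,"ty":0,"tz":0.4,"wx":0,"wy":0,"wz":0,"claw":0.3},{"tx":0,"ty":0,"tz":0.6,"wx":0,"wy":0,"wz":0,"claw":0.3},{"tx":0,"ty":0,"tz":0.7,"wx":0,"wy":0,"wz":0,"claw":0.3},{"tx":0,"ty":0,"tz":0.78,"wx":0,"wy":0,"wz":0,"claw":0.3},{"tx":0,"ty":0,"tz":0.78,"wx":0,"wy":0,"wz":0,"claw":0.3},{"tx":0,"ty":0,"tz":0.78,"wx":0,"wy":0,"wz":0,"claw":0.3}]'; python3 - <<'E'
from h import *
st()
b,_=grab('side');a,_=grab('top')
cv2.imwrite('pics/i.png',np.hstack([cv2.resize(b[110:190,220:300,::-1],(500,500),interpolation=2),cv2.resize(a[125:165,280:320,::-1],(300,500),interpolation=2)]))
E
```

```text
time: 13.9
tcp_pos: [0.5192, -0.0759, 0.1404]
tcp_rot: [0.465, -3.107, -0.0]
force: [-0.3, 0.2, -1.9]
opening: 0.0389
grip_force: 41.4
t 13.9 p [ 0.5192 -0.0759  0.1404] psi_y 107.0 F [-0.3  0.2 -1.9] M [-0.05  0.02  0.02] open 38.9 grip 41.4
```

View pics/i.png

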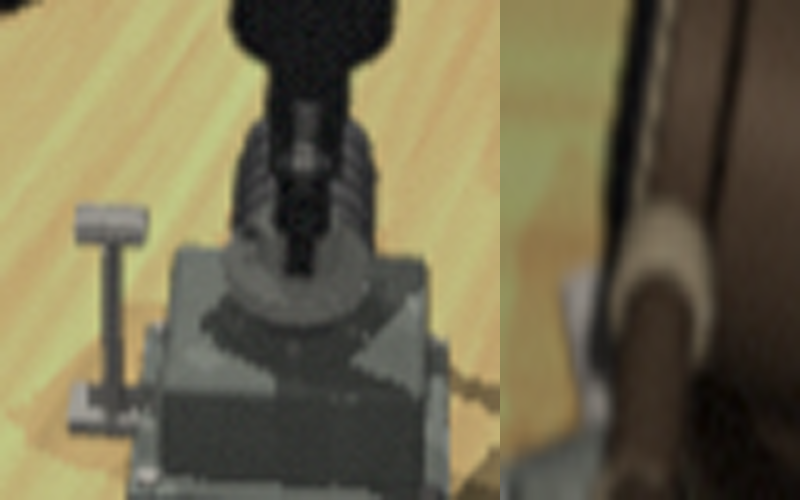

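The picture shows the pulley on the shaft (rim at crop (298,270)), off the shoulder, with the dark screw at (250,232) towards the tube (112,225). Next I check by feel that the screw is centred on the flat.

```bash
python3 -m creep '[{"tx":0,"ty":0,"tz":0,"wx":0,"wy":0,"wz":0.06,"claw":0.3},{"tx":0,"ty":0,"tz":0,"wx":0,"wy":0,"wz":0.12,"claw":0.3},{"tx":0,"ty":0,"tz":0,"wx":0,"wy":0,"wz":0.12,"claw":0.3},{"tx":0,"ty":0,"tz":0,"wx":0,"wy":0,"wz":0.12,"claw":0.3},{"tx":0,"ty":0,"tz":0,"wx":0,"wy":0,"wz":0.12,"claw":0.3},{"tx":0,"ty":0,"tz":0,"wx":0,"wy":0,"wz":0.12,"claw":0.3}]'; python3 -c 'from h import *;st()';python3 -m creep '[{"tx":0,"ty":0,"tz":0,"wx":0,"wy":0,"wz":-0.1,"claw":0.3},{"tx":0,"ty":0,"tz":0,"wx":0,"wy":0,"wz":-0.18,"claw":0.3},{"tx":0,"ty":0,"tz":0,"wx":0,"wy":0,"wz":-0.24,"claw":0.3},{"tx":0,"ty":0,"tz":0,"wx":0,"wy":0,"wz":-0.24,"claw":0.3},{"tx":0,"ty":0,"tz":0,"wx":0,"wy":0,"wz":-0.24,"claw":0.3},{"tx":0,"ty":0,"tz":0,"wx":0,"wy":0,"wz":-0.24,"claw":0.3}]'; python3 -c 'from h import *;st()'
```

```text
time: 14.5
tcp_pos: [0.5192, -0.0759, 0.1405]
tcp_rot: [-0.279, 3.129, -0.0]
force: [0.3, -0.2, -2.2]
opening: 0.0393
grip_force: 41.4
t 14.5 p [ 0.5192 -0.0759  0.1405] psi_y 100.2 F [ 0.3 -0.2 -2.2] M [ 0.01 -0.01  0.  ] open 39.3 grip 41.4
time: 15.0
tcp_pos: [0.5192, -0.0759, 0.1405]
tcp_rot: [-0.649, 3.074, -0.0]
force: [0.2, -0.1, -2.5]
opening: 0.0389
grip_force: 41.4
t 15.0 p [ 0.5192 -0.0759  0.1405] psi_y 113.8 F [ 0.2 -0.1 -2.5] M [0.   0.01 0.  ] open 38.9 grip 41.4
```

Free by 7° both ways, so the screw is centred on the flat. I go back to the middle and hand in.

```bash
python3 -m creep '[{"tx":0,"ty":0,"tz":0,"wx":0,"wy":0,"wz":0.07,"claw":0.3},{"tx":0,"ty":0,"tz":0.03,"wx":0,"wy":0,"wz":0.12,"claw":0.3},{"tx":0,"ty":0,"tz":0.03,"wx":0,"wy":0,"wz":0.12,"claw":0.3},{"tx":0,"ty":0,"tz":0.03,"wx":0,"wy":0,"wz":0.12,"claw":0.3},{"tx":0,"ty":0,"tz":0.03,"wx":0,"wy":0,"wz":0.12,"claw":0.3},{"tx":0,"ty":0,"tz":0.03,"wx":0,"wy":0,"wz":0.12,"claw":0.3}]'; python3 -c '
from h import *
st();print(bot.sign_off())'
```

```text
time: 15.5
tcp_pos: [0.5192, -0.0759, 0.1402]
tcp_rot: [-0.466, 3.107, 0.0]
force: [0.5, 0.2, -2.0]
opening: 0.0385
grip_force: 41.4
t 15.5 p [ 0.5192 -0.0759  0.1402] psi_y 107.1 F [ 0.5  0.2 -2. ] M [-0.01  0.07  0.01] open 38.5 grip 41.4
the job is handed in; nothing more can be done
None
```

I handed the job in at 15.5 s: the shaft's flat faces the guide tube, and the pulley is still gripped on the shaft about 15 mm above the shoulder, with its set screw on that flat, level with the tube and pointing at it to within a few degrees.

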